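# Lever a tight driver module loose with a pry bar

### The arm

A 6-joint arm with a two-finger parallel gripper is mounted at the origin on the work surface. World frame = base frame: x ahead of the robot, y to its left, z up, the work surface at z = 0. Lengths are in m, angles in rad, forces in N, time in s.
With the tool pointing down it reaches from about 0.3 to 0.825 m from the base axis. Payload 5.4 kg.
Tool frame: the origin (TCP) lies on the centre line of the jaws, within the pads' length; the fingertips stand 22 mm ahead of it and the grasp point (between the pads) lies 3 mm ahead of it; z points along the fingers, y is the line along which they close (so a half turn about z gives the same grasp; the last joint's range is limited). The gripper opens to 92 mm and grips with 3 to 60 N. Pads are 20 mm wide; open, the fingers measure 128 mm over their backs; the gripper's body (75 mm by 189 mm) begins 69 mm behind the grasp point.
Start: joints at [-1.372, 0.158, 1.597, -0, 1.386, -0.21], TCP at [0.229, -0.528, 0.237] pointing down, gripper open.
Joint ranges: [-2.91, 2.91], [-0.94, 2.29], [0.18, 2.7], [-1.29, 4.43], [0.17, 2.64], [-3, 3]. Speed limits (rad/s): [2.57, 2.57, 3.14, 3.14, 3.14, 3.14].

### API

Orientations are given as a rotation vector (axis times angle).
In Python, from workcell import * gives the robot as it stands. Calls block until the motion is done:
- goto(position, orientation): joint-space move of the TCP to a pose.
- line_to(position, rot=None, max_speed=0.15): straight line of the TCP; rot=None keeps the orientation; max_speed is the mean speed in m/s.
- set_joints(angles): joint-space move.
- set_gripper(opening, newtons=None): opening from 0.0 (shut) to 1.0 (fully open); newtons is the grip in N (None keeps the last); returns when the fingers have stopped.
- hold(seconds).
- inverse_kinematics(position, orientation): joint angles nearest the present ones, or None.
- read_camera(name): name is "side" or "top" or "wrist"; returns a dict with "pixels" (480x640x3 uint8, blue, green, red), "fx", "fy", "cx", "cy" (pixels), "R" (3x3) and "t" (3): a world point X has camera coordinates R X + t. Camera axes: x right, y down, z forward; pixel columns grow to the right and rows downward; lengths in m; the calibration is good to about 2 mm. A picture is of the moment at which its call begins. There is no depth.
A pose or a line that the arm cannot do raises MotionError and nothing moves.
- job_done(): hands the job in; it is judged then, once.
Trained networks look in a picture, given as the dict that the camera call returned (one of the last four; its "shot" number tells which), for a name from the list of things; names that differ only in an ending like _2 or _b are one class to them, and where a whole thing is asked for, a point or a joint stands for the part that bears it (a point fixed in the world has none). Each returns a list of dicts, best first, with "p" (0 to 1); they miss things now and then, are a little off and sometimes report something else, mostly with a low value. They report only what shows in the picture. A call takes as long as a camera call.
- cut_out(query, picture): "region" (480x640 bool, what is visible of it).
- place_of(query, picture): "location" ([x, y, z] in m, in the coordinates of the camera as it stood for that picture, good to about 4 mm: a listed point, or the origin of a listed thing).
Readings, each from a call of its own:
- current_clock(): time.
- current_joints(): joint angles.
- current_joint_vel(): joint speeds.
- current_effort(): joint torques, N m.
- current_ee_pos(): TCP position.
- current_tool_rot(): TCP orientation.
- current_contact_force(): force on the tool from outside, world axes, zero at the start.
- current_ft_torque(): the same for the moment, N m.
- current_opening(): opening from 0.0 (shut) to 1.0 (fully open).
- current_grip_force(): force on a finger pad.
Only numpy, scipy, OpenCV 4.12 (cv2) and the standard library are available. Lean on these libraries where they do the work, as an engineer would, in place of code of your own. Each camera call takes 0.05 s, during which the arm holds its last target. There are 200 camera calls.

### The job

The driver module is stuck tight in the green sign section: lay the pry bar over the fulcrum bracket with its thin toe under the module's lip, push it in until the toe meets the stop inside, and let go of it so that it rests there. Then take it again by its handle, and lever the module up until it stands at least 10 mm above its fully seated position. Pull the bar out and lay it flat back on the grey mat, leaving the other things on the bench where they are.

Things in the scene. Friction and masses are not known exactly. Their poses are not given: they have to be found in the camera images.
- jig: Fixed green sign section, a box 150 (x) x 120 (y) x 108 mm high (z), on a dark base plate 190 x 190 x 10 mm that reaches from y = -120 to y = +70 mm. Origin on the bench under the middle of the green box; z up. Its -y wall (outer face at y = -60) has a notch in its middle, before which the fulcrum bracket stands. The bar goes in along this frame's +y, its handle end over the bench.
- notch (a point): Middle of the bottom edge of the notch in the outer wall face, 68 mm above the bench; axes as the jig's. The notch is 48 mm wide in x and open to the rim; the module's lip fills its top. Inside it, below the lip, a steel stop face (42 mm wide, 56 to 92 mm above the bench) ends the way in: 12 to 23 mm inside the outer face, different each time, hidden and not measured: feel for it.
- fulcrum (a point): Middle of the top line of the fulcrum: a fixed round steel edge (radius 5 mm, along the jig's x) on a bracket, 86 mm above the bench, at y = -92 mm of the jig, i.e. 32 mm before the wall. Cheeks on both sides rise 22 mm above it, with a 34 mm gap between them for the bar. Axes as the jig's.
- lip (a point): Middle of the outer lower edge of the module's lip, in the notch: 40 mm wide in x, its flat underside reaching from here (flush with the outer wall face) 40 mm inwards. 96 mm above the bench when the module is fully seated; it rises with the module. Axes as the jig's.
- module (a joint): How far (m) the ribbed aluminium driver module (136 x 106 mm, plate 3 mm below the green rim when seated) stands above its fully seated position: 0 seated, limit 0.022; starts at 0 to 0.003. It slides straight up, needs about 28 N to move (about 10 N on the end of the bar) and stays where it is left. Fingers cannot grip it.
- bar: Flat pry bar 240 mm long, about 0.3 kg. Origin: middle of its length, on its flat underside; it balances there. x points to the thin toe, z out of its top. Toe: x 90 to 120, 20 wide, 5 thick. Steel shank: x -20 to 90, 20 wide, 10 thick. Black handle: x -120 to -20, 24 wide, 16 thick (mm). Laid in place and let go, its handle sinks until the toe bears up on the lip (5 to 11 degrees).
- bar_tip (a point): Middle of the toe's end edge on the bar's underside, at x = +120 mm of the bar; axes as the bar's. A level bar on the fulcrum clears the lip by only some 5 mm (more if its toe is tipped slightly down).
- bar_handle (a point): Point inside the handle at x = -85 mm of the bar, 8 mm above its underside; axes as the bar's. Grip or press here to lever.
- mat: Fixed grey mat 320 (x) x 170 (y) x 2 mm thick on the bench, on which bar and screwdriver lie. Origin in its middle on the bench; the bar lies along its x, on its +y half, the screwdriver on its -y half.
- screwdriver: Bystander: screwdriver 190 mm long, lying on the mat's -y half along its x, about 75 mm from the bar. Leave it.
- tile: Bystander: spare black LED tile 80 x 80 x 11 mm lying beside the fulcrum on the jig's +x side, origin in the middle of its underside. Leave it.
- tape: Bystander: cardboard tape roll 90 mm across, 24 mm high, lying flat on the jig's -x side of the bar's place; origin in the middle of its underside. Leave it.
- glue: Bystander: white glue bottle 56 mm across, 150 mm high; origin under its middle. Leave it.
- jar: Bystander: jar 66 mm across, 80 mm high; origin under its middle. Leave it.
- wrench: Bystander: spanner 150 mm long lying flat. Leave it.

How it is judged:
On the way, in this order (a step that is already met when the one before it is completed fails the run):
1. the toe, under the lip, has been pushed against the stop inside the notch (contact force between bar and stop above 1 N and y of bar_tip in the frame of jig above -0.053 m).
2. the bar rests on the fulcrum with its toe under the lip, let go (contact force between the fingers and bar below 0.2 N and y of bar_tip in the frame of lip above 0.005 m and z of bar_tip in the frame of lip below 0 m and contact force between bar and jig above 0.5 N and linear speed of bar below 0.02 m/s), for 0.2 s.
3. the module is levered up at least 9.5 mm by the bar, held or pressed at its handle (value of joint module above 0.0095 m and contact force between bar and module above 1 N and distance between the grasp point and bar_handle below 0.065 m).
At the end, for the whole second after the job is handed in: The module stands at least 9.5 mm above its fully seated position; the bar lies still and flat on the mat (right way up within 0.08 rad), its middle over the mat (value of joint module above 0.0095 m and z of bar in the frame of mat between -0.002 and 0.012 m and x of bar in the frame of mat between -0.11 and 0.11 m and y of bar in the frame of mat between -0.085 and 0.085 m and angle between bar's own z axis and vertical below 0.08 rad and linear speed of bar below 0.02 m/s and contact force between bar and mat above 0.5 N); the robot touches nothing.
It fails at once if a bystander (screwdriver, tile, tape, glue, jar, wrench) is moved more than 40 mm (distance of any of screwdriver, tile, tape, glue, jar, wrench from where it was at the start of the episode above 0.04 m).
It also fails if it takes over 58 s, if anything falls off the work surface, if the arm or the gripper's body presses on something with over 40 N, if the wrist force passes 120 N, or if a joint passes its speed limit or range.

## Working session

There is one attempt and no reset: what is moved stays moved. The work goes in short steps, each a Python script; the robot and the scene stay as the last script left them, time stands still between calls to the robot, and variables do not carry over. Pictures are saved under pics/ and viewed, at most 10 in all, crops included, and the job is handed in when it is done.

```bash
mkdir -p pics; cat > h.py <<'E'
from workcell import *
import numpy as np, cv2
from scipy.spatial.transform import Rotation as Ro
def w(pic,p): return np.array(pic["R"]).T@(np.array(p)-np.array(pic["t"]))
E
python3 - <<'E'
from h import *
print(current_clock())
for c in ["top","side"]:
    p=read_camera(c); cv2.imwrite(f"pics/{c}0.png",np.array(p["pixels"]))
    print(c,"cam at",-np.array(p["R"]).T@p["t"],p["fx"])
    for q in ["jig","notch","fulcrum","lip","bar","bar_tip","bar_handle","mat","screwdriver","tile","tape","glue","jar","wrench"]:
        r=place_of(q,p)
        print(q,[(round(d["p"],2),w(p,d["location"]).round(4).tolist()) for d in r[:2]])
print(current_clock(),current_tool_rot())
E
```

```text
0.0
top cam at [0.33395267 0.01447167 1.50420036] 542.2852763594411
jig [(0.77, [0.5979, 0.1055, 0.0019])]
notch [(0.56, [0.5979, 0.043, 0.0673])]
fulcrum [(0.96, [0.5945, 0.0086, 0.0875])]
lip [(0.76, [0.5987, 0.0435, 0.1])]
bar [(0.72, [0.5039, -0.2756, -0.0]), (0.16, [0.7316, -0.0658, 0.0021])]
bar_tip [(0.82, [0.6213, -0.2578, -0.0002]), (0.7, [0.5996, 0.0435, 0.0991])]
bar_handle [(0.74, [0.4167, -0.286, 0.0074])]
mat [(0.68, [0.4973, -0.3123, -0.0006])]
screwdriver [(0.93, [0.5241, -0.3622, 0.0018]), (0.75, [0.4375, 0.3723, -0.0018])]
tile [(0.69, [0.7326, -0.0643, -0.0041])]
tape [(0.72, [0.4502, -0.0401, 0.0012])]
glue [(0.69, [0.5271, 0.3991, 0.0012])]
jar [(0.83, [0.3448, 0.2665, -0.0012]), (0.65, [0.5928, 0.0108, 0.0844])]
wrench [(0.85, [0.4365, 0.369, -0.002]), (0.67, [0.5953, 0.0422, 0.0671])]
side cam at [-0.13330054  0.87574064  0.90414577] 556.0925014003049
jig [(0.58, [0.5909, 0.1025, 0.0012])]
notch [(0.88, [0.5949, 0.0419, 0.0654])]
fulcrum [(0.94, [0.5944, 0.0105, 0.0809])]
lip [(0.63, [0.5946, 0.0413, 0.0907])]
bar [(0.68, [0.4939, -0.2738, 0.0005]), (0.54, [0.4337, 0.3706, 0.0009])]
bar_tip [(0.75, [0.6185, -0.2613, -0.0032])]
bar_handle []
mat [(0.56, [0.4907, -0.3136, -0.0006])]
screwdriver [(0.51, [0.5227, -0.3661, -0.0006])]
tile [(0.63, [0.7297, -0.0626, 0.0014])]
tape [(0.57, [0.4439, -0.0447, 0.0014])]
glue [(0.62, [0.5245, 0.3979, -0.006])]
jar [(0.79, [0.3465, 0.2657, -0.0009]), (0.7, [0.5922, 0.0448, 0.0924])]
wrench [(0.76, [0.435, 0.3684, -0.0023])]
1.5 [-3.07615037e+00 -6.37610401e-01  3.51526533e-06]
```

View pics/top0.png

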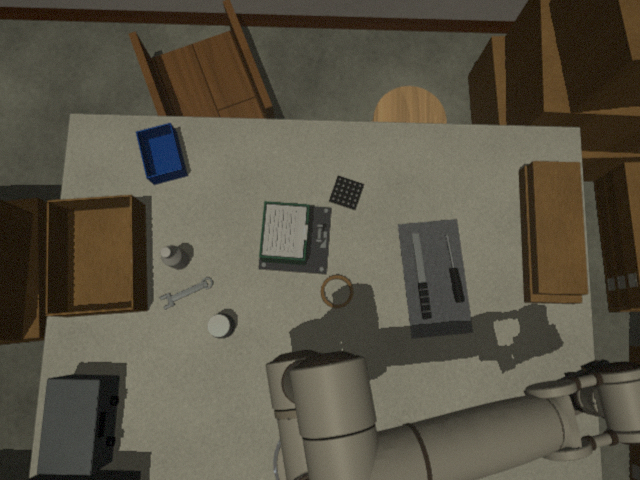

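```bash
python3 - <<'E'
from h import *
p=read_camera("top"); R=np.array(p["R"]);t=np.array(p["t"])
def ray(u,v,z):
    d=R.T@np.array([(u-p["cx"])/p["fx"],(v-p["cy"])/p["fy"],1]); c=-R.T@t
    return c+d*(z-c[2])/d[2]
for q,z in [("bar",.014),("mat",.002),("jig",.108),("module",.105)]:
    for d in cut_out(q,p)[:1]:
        m=np.array(d["region"]).astype(np.uint8)
        cs=max(cv2.findContours(m,cv2.RETR_EXTERNAL,cv2.CHAIN_APPROX_NONE)[0],key=cv2.contourArea)
        r=cv2.minAreaRect(cs); b=np.array([ray(*k,z) for k in cv2.boxPoints(r)])
        print(q,d["p"],m.sum(),"c",ray(*r[0],z).round(4),b[:,:2].round(4).tolist(),[np.degrees(np.arctan2(*(b[(i+1)%4]-b[i])[1::-1])).round(2) for i in range(2)],[np.linalg.norm(b[(i+1)%4]-b[i]).round(4) for i in range(2)])
print(R.round(3).tolist())
E
```

```text
bar 0.6 872 c [ 0.497  -0.2743  0.014 ] [[0.6151, -0.2437], [0.6201, -0.2752], [0.3822, -0.304], [0.3775, -0.2734]] [np.float64(-80.92), np.float64(-173.09)] [np.float64(0.0319), np.float64(0.2396)]
mat 0.82 6090 c [ 0.4925 -0.3165  0.002 ] [[0.6439, -0.21], [0.6711, -0.3865], [0.3461, -0.4195], [0.3212, -0.2494]] [np.float64(-81.26), np.float64(-174.2)] [np.float64(0.1786), np.float64(0.3266)]
jig 0.6 4588 c [0.5782 0.0738 0.108 ] [[0.4929, 0.1662], [0.6744, 0.161], [0.6655, -0.0206], [0.4842, -0.0113]] [np.float64(-1.64), np.float64(-92.81)] [np.float64(0.1817), np.float64(0.1818)]
module 0.74 2168 c [0.5957 0.0989 0.105 ] [[0.5288, 0.1584], [0.6705, 0.1529], [0.6638, 0.0383], [0.5222, 0.0458]] [np.float64(-2.22), np.float64(-93.35)] [np.float64(0.1418), np.float64(0.1148)]
[[0.024, -1.0, 0.011], [-0.984, -0.026, -0.178], [0.178, -0.007, -0.984]]
```

The top view shows the bar at about (420,280) with its toe up at (415,235). The jig is at (287,233), with the fulcrum at (320,233). Next I'll refine these positions with the wrist camera.

```bash
cat >> h.py <<'E'
def tool(yaw,pitch=0,flip=1):
    """rotvec of the tool for a bar with heading yaw, toe-down pitch (rad)"""
    B=(Ro.from_euler('z',yaw)*Ro.from_euler('y',pitch)).as_matrix()
    y=flip*B[:,1]; z=-B[:,2]
    return Ro.from_matrix(np.c_[np.cross(y,z),y,z]).as_rotvec()
E
python3 - <<'E'
from h import *
by=np.radians(6.9); jy=np.radians(90-2.3)
for f in (1,-1):
    for P,yw,pt in [((.46,-.28,.1),by,0),((.595,-.10,.12),jy,0),((.595,-.12,.12),jy,.12),((.595,-.14,.05),jy,-.4)]:
        q=inverse_kinematics(P,tool(yw,pt,f)); print(f,None if q is None else np.round(q,2))
def look(tag,qs,pos,rot):
    goto(pos,rot); hold(.2)
    p=read_camera("wrist"); cv2.imwrite(f"pics/{tag}.png",np.array(p["pixels"]))
    print(tag,"cam",(-np.array(p["R"]).T@p["t"]).round(3),"axis",p["R"][2])
    for q in qs:
        print(q,[(round(d["p"],2),w(p,d["location"]).round(4).tolist()) for d in place_of(q,p)[:2]])
look("wb",["bar","bar_tip","bar_handle","mat"],[.47,-.30,.30],tool(by,0,-1))
look("wj",["jig","notch","fulcrum","lip","tape","tile"],[.595,-.02,.36],tool(jy,0,-1))
print(current_clock())
E
```

```text
1 [-0.77  0.21  1.82 -0.    1.11 -2.46]
1 [-0.37  0.34  1.62 -0.    1.18  2.82]
1 [-0.34  0.34  1.62 -0.13  1.14  2.89]
1 [-0.6   0.56  1.53  0.35  1.29  2.45]
-1 [-0.77  0.21  1.82 -0.    1.11  0.68]
-1 [-0.37  0.34  1.62 -0.    1.18 -0.33]
-1 [-0.34  0.34  1.62 -0.13  1.14 -0.25]
-1 [-0.6   0.56  1.53  0.35  1.29 -0.7 ]
wb cam [ 0.554 -0.29   0.447] axis [-0.29781145 -0.03468859 -0.95399426]
bar [(0.88, [0.5005, -0.272, 0.0016])]
bar_tip [(0.75, [0.6132, -0.257, 0.0022])]
bar_handle [(0.93, [0.4152, -0.283, 0.008])]
mat [(0.63, [0.4909, -0.3085, -0.0023])]
wj cam [0.598 0.064 0.507] axis [-0.01406878 -0.29763099 -0.95457732]
jig [(0.56, [0.5959, 0.1006, 0.0018])]
notch [(0.66, [0.593, 0.0426, 0.0683])]
fulcrum [(0.65, [0.5915, 0.0126, 0.0802]), (0.15, [0.6137, -0.2567, 0.0027])]
lip [(0.97, [0.5935, 0.0449, 0.0946])]
tape [(0.48, [0.4988, -0.2734, 0.0014])]
tile [(0.98, [0.7324, -0.0662, -0.0032])]
5.2167
```

View pics/wj.png

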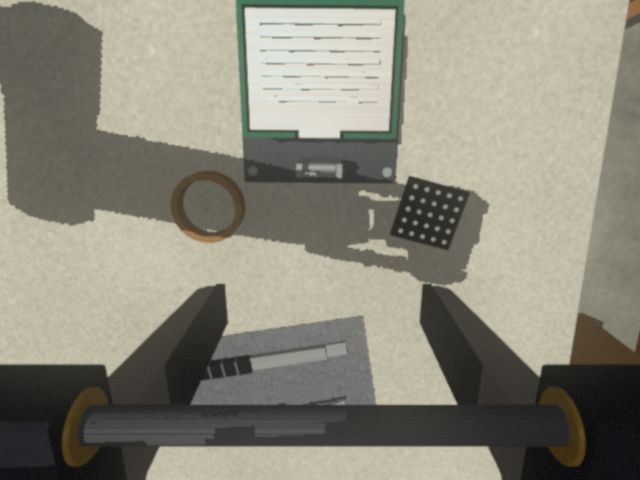

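```bash
cat > ray.py <<'E'
from h import *
p=read_camera("wrist"); R=np.array(p["R"]);t=np.array(p["t"])
def ray(u,v,z):
    d=R.T@np.array([(u-p["cx"])/p["fx"],(v-p["cy"])/p["fy"],1]); c=-R.T@t
    return (c+d*(z-c[2])/d[2]).round(4)
E
python3 - <<'E'
from ray import *
for q,z in [("module",.105),("jig",.108)]:
    for d in cut_out(q,p)[:1]:
        m=np.array(d["region"]).astype(np.uint8)
        cs=max(cv2.findContours(m,cv2.RETR_EXTERNAL,cv2.CHAIN_APPROX_NONE)[0],key=cv2.contourArea)
        r=cv2.minAreaRect(cs); px=cv2.boxPoints(r);b=np.array([ray(*k,z) for k in px])
        print(q,d["p"],px.round().tolist(),"c",ray(*r[0],z),b[:,:2].tolist(),[np.degrees(np.arctan2(*(b[(i+1)%4]-b[i])[1::-1])).round(2) for i in range(2)],[np.linalg.norm(b[(i+1)%4]-b[i]).round(4) for i in range(2)])
E
```

```text
module 0.69 [[242.0, 137.0], [245.0, 8.0], [395.0, 11.0], [392.0, 140.0]] c [0.5951 0.1021 0.105 ] [[0.5177, 0.0479], [0.5316, 0.1599], [0.6661, 0.1518], [0.6648, 0.0388]] [np.float64(82.93), np.float64(-3.45)] [np.float64(0.1129), np.float64(0.1347)]
jig 0.59 [[234.0, 182.0], [236.0, -1.0], [405.0, 1.0], [403.0, 184.0]] c [0.5954 0.0864 0.108 ] [[0.5055, 0.004], [0.5247, 0.1664], [0.6745, 0.1589], [0.6759, -0.0047]] [np.float64(83.26), np.float64(-2.87)] [np.float64(0.1635), np.float64(0.15)]
```

View pics/wb.png

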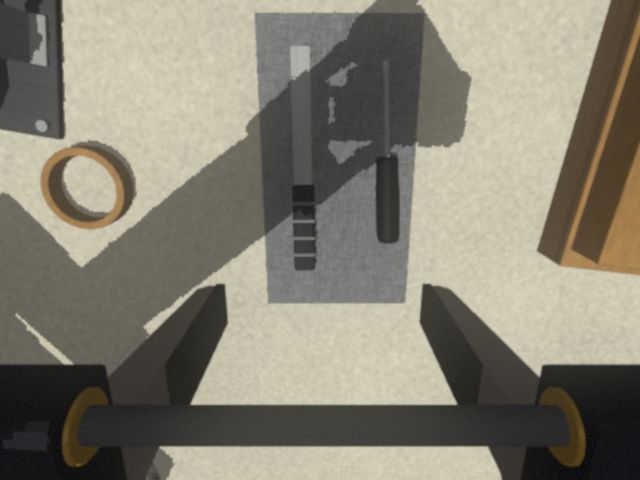

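The wrist views show the jig upright, with the lip at (320,133), the fulcrum at (320,168) and the plate's front corners at (245,181) and (396,183). The bar runs from its toe at (300,46) to the handle end at (305,269). I'll zoom in on the bracket to get its centre line.

```bash
python3 - <<'E'
import cv2
i=cv2.imread("pics/wj.png")[110:195,230:410]; cv2.imwrite("pics/z.png",cv2.resize(cv2.convertScaleAbs(i,alpha=1.6),None,fx=4.4,fy=4.4,interpolation=cv2.INTER_CUBIC))
E
```

```text
(no output)
```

View pics/z.png

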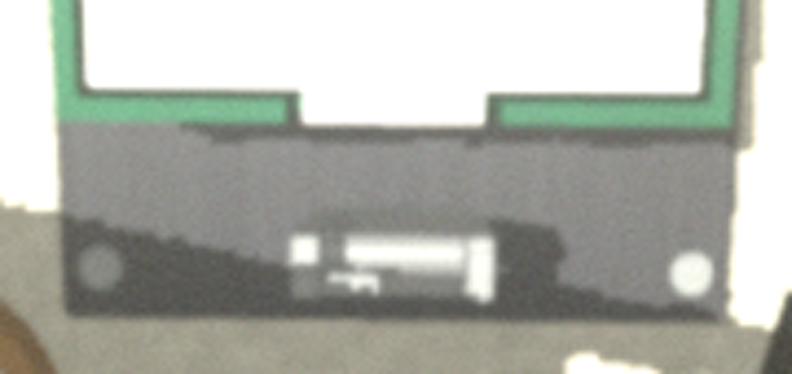

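The crop shows the rim's front corners at (244,138) and (397,139.5), the plate corners at (245.5,182) and (395,183), and the cheeks at about u 296–302 and 336–342, v 167.

```bash
python3 - <<'E'
from ray import *
for n,u,v,z in [("rimL",61,123,.108),("rimR",733,130,.108),("lipL",299,127,.106),("lipR",488,128,.106),("plL",68,317,.01),("plR",727,320,.01),("scL",100,268,.012),("scR",691,273,.012),("chLo",290,236,.108),("chRo",494,236,.108),("chLi",318,236,.108),("chRi",467,236,.108),("ful",405,250,.086)]:
    print(n,ray(230+u/4.4,110+v/4.4,z)[:2])
# bar in wb: needs its camera; project same way from a shot when over it
print(current_ee_pos())
E
```

```text
rimL [0.5197 0.0471]
rimR [0.6686 0.0397]
lipL [0.5723 0.0441]
lipR [0.6144 0.0422]
plL [ 0.4971 -0.0109]
plR [ 0.6849 -0.0192]
scL [0.5079 0.0028]
scR [ 0.6743 -0.0052]
chLo [0.569  0.0204]
chRo [0.615  0.0185]
chLi [0.5753 0.0201]
chRi [0.6089 0.0188]
ful [0.5946 0.0135]
[ 0.59500403 -0.01996748  0.36001142]
```

```bash
python3 - <<'E'
from h import *
goto([.47,-.30,.30],tool(np.radians(6.9),0,-1)); hold(.2)
from ray import *
a=ray(300,45.5,.007);b=ray(304.7,269.5,.018); hs=ray(303.5,185,.018)
print(a,b,hs,np.linalg.norm((a-b)[:2]),np.linalg.norm((hs-b)[:2]),np.degrees(np.arctan2(*(a-b)[1::-1])),(a+b)[:2]/2)
for q in ["bar","bar_tip","bar_handle"]: print(q,[(round(d["p"],2),w(p,d["location"]).round(4).tolist()) for d in place_of(q,p)[:1]])
print(current_clock())
E
```

```text
[ 0.6181 -0.2569  0.007 ] [ 0.382  -0.2879  0.018 ] [ 0.4799 -0.2759  0.018 ] 0.23812645800078575 0.0986327024875624 7.480163262160473 [ 0.50005 -0.2724 ]
bar [(0.6, [0.4999, -0.2706, -0.0009])]
bar_tip [(0.89, [0.6166, -0.2564, 0.0053])]
bar_handle [(0.91, [0.4133, -0.2863, 0.0064])]
7.0083
```

```bash
cat >> h.py <<'E'
JY=np.radians(-2.7); J0=np.array([.597,.103,0]); RJ=Ro.from_euler('z',JY)
GX,GZ=-.045,.024
def bar_pose(y_tip,z_tip,pitch,gx=None,gz=None,dx=0):
    "TCP pose for bar tip at jig (dx,y_tip,z_tip), toe-down pitch"
    yaw=JY+np.pi/2
    B=Ro.from_euler('z',yaw)*Ro.from_euler('y',pitch)
    tip=J0+RJ.apply([dx,y_tip,z_tip])
    return tip+B.apply([(GX if gx is None else gx)-.12,0,GZ if gz is None else gz]), tool(yaw,pitch,-1)
E
python3 - <<'E'
from h import *
yw=np.radians(7.4); c=np.array([.5,-.2722])+GX*np.array([np.cos(yw),np.sin(yw)])
R=tool(yw,0,-1)
set_gripper(.65)
goto([*c,.10],R); line_to([*c,.026],max_speed=.1)
print(current_contact_force().round(2) if hasattr(current_contact_force(),'round') else current_contact_force())
set_gripper(0,50); print("open",current_opening(),current_grip_force(),current_ee_pos())
line_to([*c,.17],max_speed=.15)
P,R=bar_pose(-.13,.115,.12)
print(P,inverse_kinematics(P,R))
goto(P,R); hold(.3)
print(current_opening(),current_contact_force(),current_clock())
for n in ["wrist","side"]:
    p=read_camera(n); cv2.imwrite(f"pics/{n}1.png",np.array(p["pixels"]))
    for q in ["bar_tip","bar_handle","fulcrum"]: print(n,q,[(round(d["p"],2),w(p,d["location"]).round(4).tolist(),RJ.inv().apply(w(p,d["location"])-J0).round(4).tolist()) for d in place_of(q,p)[:1]])
E
```

```text
[ 0.8  -0.09  0.16]
open 0.2550994618333794 49.98547375202179 [ 0.45550041 -0.27827562  0.02615052]
[ 0.58329483 -0.18761735  0.15857992] [-0.45350566  0.3029769   1.59001338 -0.11810328  1.2033246  -0.36640682]
0.25432543320003603 [-0.05382843  0.67533497 -3.36965874] 12.375
wrist bar_tip []
wrist bar_handle [(0.56, [0.5799, -0.2297, 0.1436], [-0.0014, -0.3332, 0.1436])]
wrist fulcrum []
side bar_tip [(0.9, [0.5919, -0.0297, 0.1101], [0.0012, -0.1328, 0.1101])]
side bar_handle [(0.95, [0.5816, -0.233, 0.1432], [0.0004, -0.3364, 0.1432])]
side fulcrum [(0.75, [0.5906, 0.0114, 0.0847], [-0.0021, -0.0918, 0.0847])]
```

```bash
python3 - <<'E'
from h import *
def go(y,z,pt=.12,v=.08,**k): line_to(*bar_pose(y,z,pt,**k)[:1],rot=bar_pose(y,z,pt)[1],max_speed=v)
F=lambda: RJ.inv().apply(current_contact_force())
go(-.066,.115); go(-.066,.096); hold(.15); f0=F(); print("f0",f0.round(2))
z=.096
while z>.077:
    z-=.001; go(-.066,z,v=.03)
    if (F()-f0)[2]>3: break
hold(.1); print("fulcrum contact z_tip",z,(F()-f0).round(2))
z+=.002; go(-.066,z,v=.03); hold(.15); f0=F()
y=-.066
while y<-.030:
    y+=.001; go(y,z,v=.04)
    if (F()-f0)[1]<-5: break
hold(.2); print("y",y,(F()-f0).round(2),current_clock())
p=read_camera("side"); cv2.imwrite("pics/side2.png",np.array(p["pixels"])[130:330,300:560])
for q in ["bar_tip","bar_handle"]: print(q,[(round(d["p"],2),RJ.inv().apply(w(p,d["location"])-J0).round(4).tolist()) for d in place_of(q,p)[:1]])
print(z)
E
```

```text
f0 [ 0.39 -0.07 -2.9 ]
fulcrum contact z_tip 0.08099999999999999 [-0.26 -2.06  3.88]
y -0.035999999999999976 [-0.42 -5.42 -0.76] 26.2083
bar_tip [(0.58, [0.0002, -0.0425, 0.0793])]
bar_handle [(0.97, [-0.0022, -0.2427, 0.1121])]
0.08299999999999999
```

The toe has met the stop. Next I'll ease the handle down and let go.

```bash
python3 - <<'E'
from h import *
F=lambda: RJ.inv().apply(current_contact_force())
P,R=bar_pose(-.037,.088,-.06); line_to(P,rot=R,max_speed=.08)
print(F().round(2))
set_gripper(.55); hold(.4); print(F().round(2),current_opening(),current_clock())
p=read_camera("side"); im=np.array(p["pixels"])[150:330,330:560]; cv2.imwrite("pics/s3.png",cv2.resize(im,None,fx=3,fy=3))
X={}
for q in ["bar_tip","bar_handle","bar"]:
    d=place_of(q,p)[:1]
    print(q,[(round(k["p"],2),RJ.inv().apply(w(p,k["location"])-J0).round(4).tolist()) for k in d])
    if d: X[q]=RJ.inv().apply(w(p,d[0]["location"])-J0)
if len(X)>1:
    v=X["bar_tip"]-X["bar_handle"]; print("pitch toe-up",np.arctan2(v[2]+.008,v[1]),np.linalg.norm(v))
E
```

```text
[-0.58 -1.65  0.23]
[-0.17  0.62  0.42] 0.5530496651364144 27.7917
bar_tip [(0.64, [-0.0026, -0.0404, 0.0879])]
bar_handle [(0.9, [-0.0006, -0.2491, 0.0726])]
bar [(0.61, [-0.0002, -0.1587, 0.0756])]
pitch toe-up 0.111168431843894 0.20921350338828523
```

View pics/s3.png

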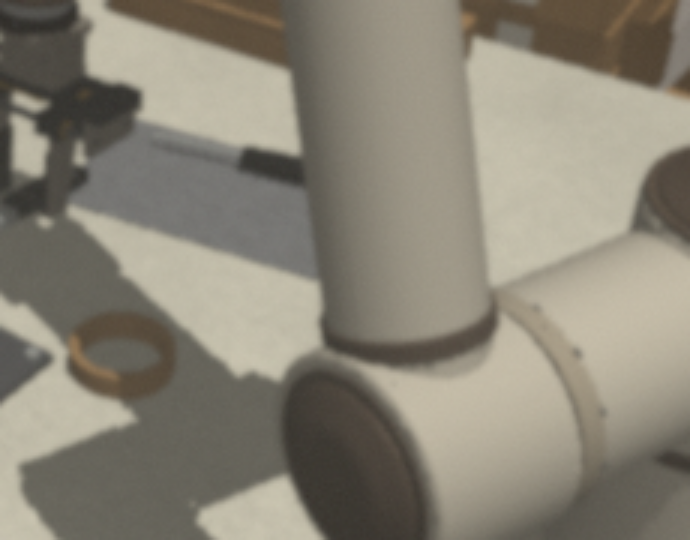

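The crop shows mostly the arm, so it doesn't help; the tape at (125,355) is untouched. The numbers fit a bar at rest: tip y about -40 mm, and about 6° handle-down. Next I'll regrip at the handle and lever.

```bash
cat >> h.py <<'E'
def lev(th,s=.052,gx=-.085,gz=.023,lift=0):
    C=np.array([-.092,.081+lift]); t=C+.005*np.array([-np.sin(th),np.cos(th)])+s*np.array([np.cos(th),np.sin(th)])
    return bar_pose(t[0],t[1],-th,gx,gz)
E
python3 - <<'E'
from h import *
F=lambda: RJ.inv().apply(current_contact_force())
P,R=lev(.11); line_to(P,rot=R,max_speed=.1)
set_gripper(0,60); hold(.1); print("grip",current_opening(),current_grip_force(),F().round(2))
for th in (.2,.28,.35,.40):
    P,R=lev(th); line_to(P,rot=R,max_speed=.1); print(th,F().round(1),(np.array(current_ee_pos())-P).round(4))
hold(.2); print(F().round(1),current_clock())
for n in ("top","side"):
    p=read_camera(n); cv2.imwrite(f"pics/{n}4.png",np.array(p["pixels"]))
    for q in ["lip","bar_tip","bar_handle"]:
        print(n,q,[(round(k["p"],2),RJ.inv().apply(w(p,k["location"])-J0).round(4).tolist()) for k in place_of(q,p)[:1]])
E
```

```text
grip 0.25657795982204307 59.996729493141174 [0.6  1.84 0.8 ]
0.2 [0.2 5.5 6.3] [0.0008 0.0006 0.0009]
0.28 [0.5 5.  5.8] [0.001  0.0008 0.0011]
0.35 [1.9 5.7 6.6] [0.001  0.001  0.0013]
0.4 [1.3 5.  9.2] [0.0012 0.001  0.0017]
[0.6 5.5 8.3] 30.4917
top lip [(0.92, [0.0057, -0.0599, 0.1134])]
top bar_tip [(0.64, [0.0012, -0.0451, 0.1054])]
top bar_handle [(0.56, [0.0056, -0.2381, 0.0304])]
side lip [(0.71, [0.1426, -0.1586, -0.0018])]
side bar_tip [(0.74, [-0.0013, -0.0465, 0.1038])]
side bar_handle [(0.77, [-0.0027, -0.2362, 0.0313])]
```

```bash
python3 - <<'E'
from h import *
F=lambda: RJ.inv().apply(current_contact_force())
P,R=lev(.42); line_to(P,rot=R,max_speed=.1); hold(.1); print(F().round(1))
for th in (.25,.06): P,R=lev(th,lift=.001); line_to(P,rot=R,max_speed=.15)
print(F().round(1))
P,R=lev(.06,s=-.05,lift=.001+.001); line_to(P,rot=R,max_speed=.12); print("out",F().round(1))
P=P+[0,0,.09]; line_to(P,rot=R,max_speed=.2); hold(.15)
print(current_opening(),current_clock())
p=read_camera("top"); cv2.imwrite("pics/top5.png",np.array(p["pixels"])[170:350,230:480])
p2=read_camera("side")
for n,pp in (("top",p),("side",p2)):
    for q in ["lip","bar_tip","bar_handle"]:
        print(n,q,[(round(k["p"],2),RJ.inv().apply(w(pp,k["location"])-J0).round(4).tolist()) for k in place_of(q,pp)[:1]])
cv2.imwrite("pics/side5.png",np.array(p2["pixels"]))
E
```

```text
[ 0.2  5.8 10.8]
[ 1.8 -0.3 -1.5]
out [-0.6 -0.1 -2.6]
0.2547689739836269 33.675
top lip [(0.97, [0.0054, -0.0582, 0.113])]
top bar_tip [(0.7, [0.0027, -0.138, 0.1685])]
top bar_handle []
side lip [(0.56, [-0.0017, -0.0606, 0.1041])]
side bar_tip [(0.92, [-0.0012, -0.1425, 0.1672])]
side bar_handle [(0.91, [-0.0014, -0.3491, 0.164])]
```

View pics/side5.png

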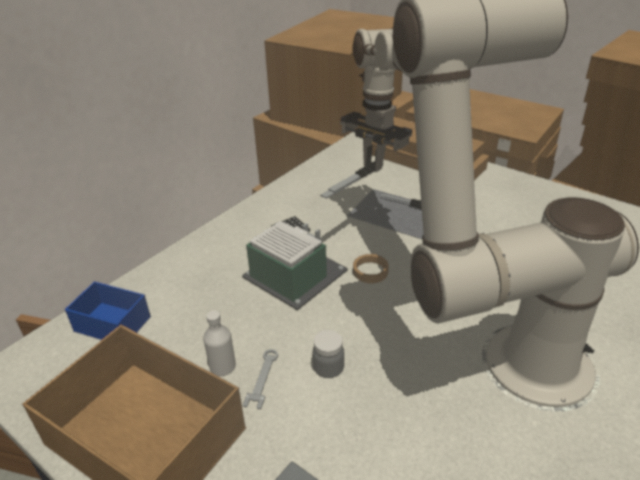

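The side view shows the module standing above the green rim at (288,240), and the bar hanging free at (348,183). I'll compare the module's height with the first picture.

```bash
python3 - <<'E'
from h import *
a,b=[cv2.resize(cv2.imread(f"pics/side{i}.png")[210:310,238:348],None,fx=3.6,fy=3.6,interpolation=cv2.INTER_CUBIC) for i in (0,5)]
cv2.imwrite("pics/cmp.png",cv2.convertScaleAbs(np.hstack([a,b]),alpha=1.4))
p=read_camera("side")
def pr(P):
    c=np.array(p["R"])@(J0+RJ.apply(P))+p["t"]; u=np.array([p["fx"]*c[0]/c[2]+p["cx"],p["fy"]*c[1]/c[2]+p["cy"]]); return ((u-[238,210])*3.6).round(0)
for n,x,y in (("near -x+y",-.068,.053),("+x+y",.068,.053),("-x-y",-.068,-.053)):
    print(n,[(h,pr([x,y,.105+h]).tolist()) for h in (0,.01,.013,.016)])
E
```

```text
near -x+y [(0, [189.0, 206.0]), (0.01, [188.0, 194.0]), (0.013, [188.0, 190.0]), (0.016, [187.0, 186.0])]
+x+y [(0, [39.0, 125.0]), (0.01, [37.0, 113.0]), (0.013, [37.0, 109.0]), (0.016, [36.0, 105.0])]
-x-y [(0, [298.0, 126.0]), (0.01, [298.0, 114.0]), (0.013, [298.0, 111.0]), (0.016, [298.0, 107.0])]
```

View pics/cmp.png

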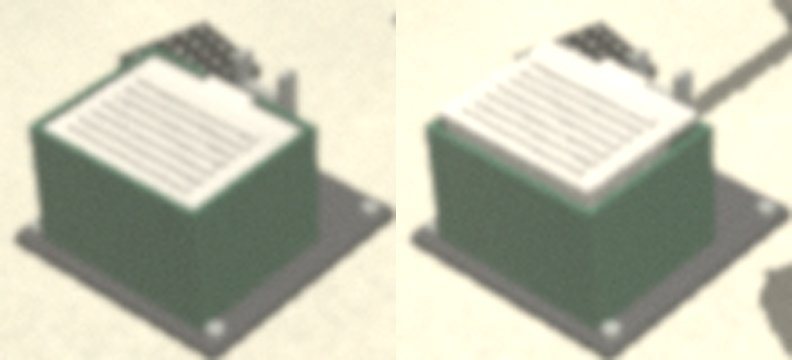

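On the left the module's near corner is at (192,208), and on the right at (590,192). That is a rise of about 13 mm, which is enough. Now I'll lay the bar back on the mat.

```bash
python3 - <<'E'
from h import *
yw=np.radians(7.0); c=np.array([.497,-.270])-.085*np.array([np.cos(yw),np.sin(yw)])
R=tool(yw,0,-1)
goto([*c,.13],R); line_to([*c,.045],max_speed=.12); hold(.15)
f0=current_contact_force()[2]; z=.045
while z>.0255:
    z-=.0015; line_to([*c,z],max_speed=.05)
    if current_contact_force()[2]-f0>4: break
print(z,current_contact_force(),current_clock())
set_gripper(.6); hold(.2); line_to([*c,.14],max_speed=.15); hold(.3)
p=read_camera("top"); cv2.imwrite("pics/top6.png",np.array(p["pixels"])[150:400,200:520])
p2=read_camera("side")
for n,pp in (("top",p),("side",p2)):
    for q in ["mat","bar","bar_tip","bar_handle","screwdriver","lip"]:
        print(n,q,[(round(k["p"],2),w(pp,k["location"]).round(4).tolist()) for k in place_of(q,pp)[:1]])
cv2.imwrite("pics/s6.png",cv2.resize(np.array(p2["pixels"])[150:290,290:470],None,fx=4,fy=4)); print(current_contact_force(),current_clock())
E
```

```text
0.02549999999999998 [-2.92050533  3.093009    9.08852108] 39.4833
top mat [(0.79, [0.5001, -0.3132, -0.0009])]
top bar [(0.89, [0.5032, -0.2735, -0.0028])]
top bar_tip [(0.71, [0.6182, -0.2564, -0.0001])]
top bar_handle []
top screwdriver [(0.42, [0.5213, -0.3625, 0.0037])]
top lip [(0.85, [0.5993, 0.042, 0.1155])]
side mat [(0.79, [0.4933, -0.3109, -0.0026])]
side bar [(0.55, [0.4988, -0.2688, 0.0016])]
side bar_tip [(0.63, [0.6159, -0.256, -0.0017])]
side bar_handle []
side screwdriver [(0.66, [0.5222, -0.3646, 0.0002])]
side lip [(0.9, [0.5902, 0.0459, 0.1055])]
[0.07352262 0.69043409 0.18107889] 42.225
```

View pics/s6.png

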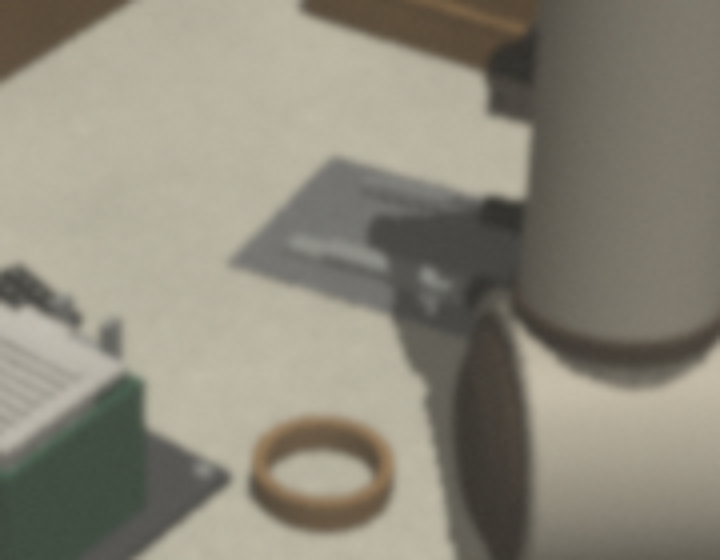

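The bar lies flat on the mat with its toe at (295,243), the module is still raised, and the screwdriver and tape are in place.

```bash
python3 -c "
from h import *
print(job_done())"
```

```text
the job is handed in; nothing more can be done
None
```

I levered the module up about 13 mm by the camera pictures, laid the bar flat back on the mat, saw no bystander moved, and handed the job in at about 42 s; no verdict came back.

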